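# Free the stuck carriage and lock it at its end stop

## Task

The orange-handled carriage on the bench slide has stuck at the open end of its rail. Push it along towards the blue hood until it breaks free, run it on gently until it rests fully home against the end stop hidden inside the hood without ramming the stop, and then press the red lever on the carriage down flat to lock it there. Leave the tools lying around as they are and let go of everything at the end.

Things in the scene. Friction and masses are not known exactly. Their poses are not given: they have to be found in the camera images.
- slide_base: bench slide screwed to the worktop: dark steel plate 100 x 420 x 12 mm with two steel rails and a blue hood at its +y end. Origin: centre of the plate's underside. y runs along the rail towards the hood, z up, x across the rail, away from the robot. The carriage moves only along this y. Place and yaw differ each time.
- hood_mouth (a point): bottom middle of the hood's open mouth, 30 mm to +y of slide_base's origin and 12 mm above the worktop; axes as slide_base. Hood: 90 mm wide, 178 mm long, top 62 mm above the worktop. Out of sight inside is the end stop, a rubber pad (stop_pad_c0) giving about 0.4 mm per N; over 20 N damages it. Its place varies: the carriage meets it 55 to 135 mm from its start.
- carriage: aluminium block 84 mm across the rail x 72 mm along it, its top 52 mm above the worktop; origin: centre of its underside, 30 mm above the worktop; axes as slide_base. Carries the orange handle, the lock lever and a steel tongue that reaches from its +y face into the hood and there meets the stop. Weighs 0.4 to 0.9 kg. When let go at the stop it stays, springing back 1 to 3 mm but still touching the pad.
- carriage_handle (a point): top centre of the carriage's orange upright handle, 98 mm above the worktop; axes as slide_base. Handle 34 mm across x 20 mm along the rail, its foot 56 mm above the worktop; pinch it along the rail. Hidden catch: after 0 to 3 mm of play a push of 9 to 18 N along +y breaks the carriage free within 20 mm; from there its drag is only about 4 N until the stop.
- lock_lever (a joint): red-ended lock lever on the carriage: 0 = raised 40 degrees (unlocked), grows as it is pressed down, 0.70 rad = level (locked). Starts between 0 and 0.12. It hinges about an axis along the rail, so pressing it down does not push the carriage along. About 2 N on the tip turns it; it stays where it is left.
- lever_tip (a point): centre of the lever's red end (26 mm long, 20 mm wide, 12 mm thick), 65 mm from the hinge, on the robot's side (-x) of it. At 0 it is about 108 mm above the worktop and 50 mm to -x of the hinge; pressed level, 66 mm above the worktop and 65 mm to -x of the hinge.
- lever_pivot (a point): hinge point of the lock lever, 20 mm to -x of the carriage's middle and halfway along it, 66 mm above the worktop; axes as slide_base (they do not turn with the lever).
- sanding_block: bystander: black and grey sanding block 110 x 58 x 30 mm; origin at the centre of its underside. Leave alone.
- tape_measure: bystander: orange tape measure 32 x 93 x 64 mm; origin at the centre of its underside. Leave alone.
- spanner_1: bystander: steel spanner 161 x 31 x 8 mm; origin at the centre of its underside. Leave alone.
- pliers_1: bystander: pliers with red handles 185 x 36 x 14 mm; origin at the centre of its underside. Leave alone.

How it is judged (in metres and radians):
On the way, in this order (a step that is already met when the one before it is completed fails the run):
1. the carriage has broken free of its catch (handle more than 25 mm from its start) with the lever still up (distance of carriage_handle from where it was at the start of the episode above 0.025 m and value of joint lock_lever below 0.4 rad), for 0.1 s.
2. the carriage bears on the end stop, with the lever still up (contact force between stop_pad_c0 and carriage above 1 N and value of joint lock_lever below 0.4 rad), for 0.2 s.
At the end, for the whole second after the job is handed in: the carriage rests against the end stop inside the hood (still touching the pad with at least 0.5 N), at rest, and the lock lever is pressed down to within 0.11 rad of level (contact force between stop_pad_c0 and carriage above 0.5 N and value of joint lock_lever above 0.59 rad and linear speed of carriage below 0.01 m/s).
It fails at once if the end stop's pad is pressed with more than 20 N (contact force between stop_pad_c0 and carriage above 20 N).
It fails at once if the lever is locked while the carriage is not against the stop (value of joint lock_lever above 0.5 rad and contact force between stop_pad_c0 and carriage below 0.05 N).
It fails at once if a bystander is moved more than 20 mm (distance of any of sanding_block, tape_measure, spanner_1, pliers_1 from where it was at the start of the episode above 0.02 m).
It also fails if it takes over 72 s, if anything falls off the work surface, if the arm or the gripper's body presses on something with over 40 N, if the wrist force passes 120 N, or if a joint passes its speed limit or range.

## Robot

A 6-joint arm with a two-finger parallel gripper is mounted at the origin on a cart in front of the work surface, level with it; the furniture and walls round the work are solid. World frame = base frame: x ahead of the robot, y to its left, z up, the work surface at z = 0. Lengths are in mm, angles in rad, forces in N, time in s.
With the tool pointing down it reaches from about 350 to 975 mm from the base axis. Payload 4.9 kg.
Tool frame: the origin (TCP) lies at the very end of the fingers, on their centre line; the grasp point (between the pads) lies behind it (ctrl.pinch_z is the z of the grasp point in the tool frame, in mm); z points along the fingers, y is the line along which they close (so a half turn about z gives the same grasp; the last joint's range is limited). The gripper opens to 85 mm and grips with 20 to 120 N. Pads are 22 mm wide; open, the fingers measure 114 mm over their backs; the gripper's body (76 mm by 85 mm) begins 54 mm behind the grasp point. The pads swing forward as they close: fully open they stand 13 mm farther back than shut.
Start: joints at [-1.325, 0.053, 1.613, -0, 1.476, -0.119], TCP at [222.97, -583.854, 231.304] pointing down, gripper open.
Joint ranges: [-3.01, 3.01], [-1.01, 2.22], [0.06, 2.58], [-1.02, 4.17], [0.09, 2.62], [-3.14, 3.14]. Speed limits (rad/s): [2.57, 2.57, 3.14, 3.14, 3.14, 3.14].

## Interface

Orientations are given as [roll, pitch, yaw] about the fixed x, y, z axes, in that order (R = Rz(yaw) Ry(pitch) Rx(roll)).
In Python, from plant import ctrl gives the robot as it stands.
- The arm moves only by the shell command python3 -m jog 'ROWS' [FORCE]. ROWS is JSON, one flat list of numbers, 7 for each row, row after row: the shift along the tool's x, y, z in mm, then the turn, a rotation vector about the tool's x, y, z in degrees, then the opening, from 0 (shut) to 1 (fully open). In form: [tx, ty, tz, wx, wy, wz, grip, tx, ty, tz, wx, wy, wz, grip, ...]. A call has 1 to 8 rows; each row is the pose to reach, as a shift and turn from the pose commanded when the call began, along the tool's axes at that moment; what a row does not reach only later rows make up. A row lasts 1/12 s, in which the tool goes at most 41.7 mm and 7.16 degrees, less where a joint would pass 70% of its speed; a pose out of reach is approached as far as the arm can. A call with a gripper value outside its range is refused whole. The fingers move at their own pace and stop on an object; FORCE is the grip in N (left out, the last holds). Time passes only in rows, so rows that repeat a pose let the fingers close. It gives the time, the measured TCP pose, the force, the opening and the grip force at its end, in the units of the state.
- ctrl.state(): the state, without advancing time (a new reading comes with each control period).
- ctrl.camera(name): name is "side" or "top"; returns the picture (420x560x3 uint8, red, green, blue); there is no depth.
- ctrl.camera_model(name): a dict with "vfov" (degrees; the focal length in pixels is half the picture's height over the tangent of half this angle, whatever the lens; pixels are square), "cx", "cy" (the principal point, pixels), "k1" (the pictures are not rectified: a ray, as slopes to the right and down, at radius r is drawn at 1 + k1 r^2 times it, then the intrinsics apply), "world_to_cam" (4x4, takes a point from world to camera coordinates). Camera axes: x right, y down, z forward; pixel columns grow to the right and rows downward; lengths in mm; the calibration is good to about 2 mm. A picture is of the moment at which its call begins. camera_model takes no time and is no camera call.
- ctrl.close_job(): hands the job in; it is judged then, once.
The state is a dict: "t": time; "q": joint angles; "dq": joint speeds; "joint_torque": joint torques, N m; "position": TCP position; "tool_rot": TCP orientation; "wrist_force": force on the tool from outside, world axes, zero at the start; "wrist_torque": the same for the moment, N m; "finger_gap": opening from 0.0 (shut) to 1.0 (fully open); "gripper_force": force on a finger pad.
Only numpy, scipy, OpenCV 4.12 (cv2) and the standard library are available. Lean on these libraries where they do the work, as an engineer would, in place of code of your own. Each camera call takes 0.05 s, during which the arm holds its last target. There are 200 camera calls.

## Working session

There is one attempt and no reset: what is moved stays moved. The work goes in short steps, Python scripts to look and compute and a shell command to move; the robot and the scene stay as the last step left them, time stands still between calls to the robot, and variables do not carry over. Pictures are saved under pics/ and viewed, at most 10 in all, crops included, and the job is handed in when it is done.

```bash
mkdir -p pics; python3 - <<'E'
from plant import ctrl
import cv2,numpy as np
for n in("side","top"):
    cv2.imwrite(f"pics/{n}0.png",ctrl.camera(n)[:,:,::-1]); m=ctrl.camera_model(n); print(n,m)
s=ctrl.state();print(s["position"],s["tool_rot"],ctrl.pinch_z,s["t"])
E
```

```text
side {'vfov': 42.27530135592053, 'cx': 274.207471969481, 'cy': 204.7387827628496, 'k1': -0.20660278094944826, 'world_to_cam': array([[ 9.51736295e-01, -3.06000421e-01,  2.37016316e-02,
        -4.93096094e+02],
       [-9.25168731e-02, -3.59666903e-01, -9.28482820e-01,
         1.02120402e+02],
       [ 2.92640826e-01,  8.81477998e-01, -3.70618248e-01,
         1.35071139e+03],
       [ 0.00000000e+00,  0.00000000e+00,  0.00000000e+00,
         1.00000000e+00]])}
top {'vfov': 49.09654175000894, 'cx': 284.5385274429565, 'cy': 212.55441573426526, 'k1': 0.050384207289894345, 'world_to_cam': array([[ 1.14994465e-02, -9.99797129e-01,  1.65367360e-02,
        -8.83372171e+01],
       [-9.94869470e-01, -1.31019870e-02, -1.00314880e-01,
         4.94967225e+02],
       [ 1.00511193e-01, -1.52983282e-02, -9.94818306e-01,
         1.21597652e+03],
       [ 0.00000000e+00,  0.00000000e+00,  0.00000000e+00,
         1.00000000e+00]])}
[ 222.81830407 -583.32908909  230.15972413] [-3.13970994e+00 -2.30478341e-04  3.64730689e-01] -18.700000000000003 0.1
```

View pics/side0.png

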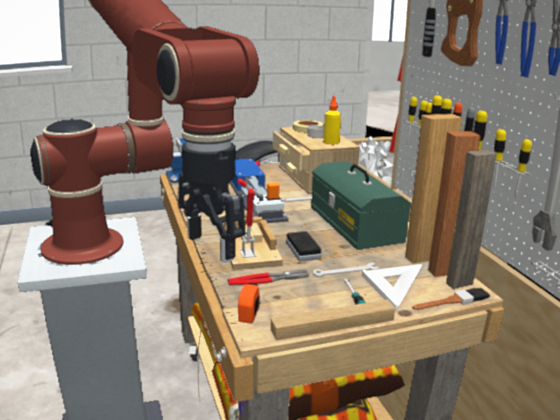

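View pics/top0.png

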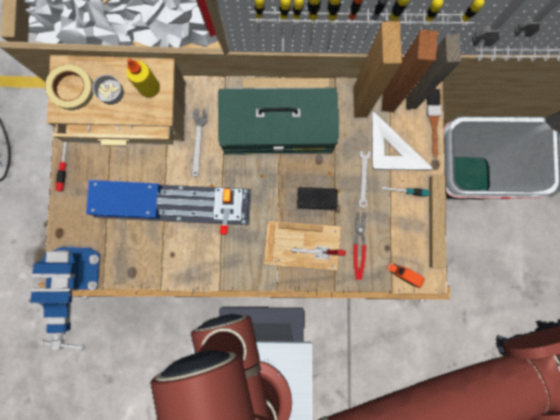

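The top view shows the blue hood around (122,199), the orange handle at (227,195), the red lever tip at (224,230) and the plate's right end at about x=250. In the side view the handle is at (273,188).

```bash
cat > h.py <<'E'
from plant import ctrl
import cv2,numpy as np
def ray(n,uv):
    m=ctrl.camera_model(n);f=210/np.tan(np.radians(m["vfov"]/2))
    K=np.array([[f,0,m["cx"]],[0,f,m["cy"]],[0,0,1.]])
    d=(np.array(uv,float)-[m["cx"],m["cy"]])/f; p=d.copy()
    for _ in range(20): p=d/(1+m["k1"]*(p@p))
    T=m["world_to_cam"];R=T[:3,:3]
    return -R.T@T[:3,3],R.T@np.array([p[0],p[1],1])
def onz(n,uv,z):
    o,d=ray(n,uv);return o+d*(z-o[2])/d[2]
def blobs(im,lo,hi,box,amin=15):
    hsv=cv2.cvtColor(im,cv2.COLOR_RGB2HSV);x0,y0,x1,y1=box
    m=np.zeros(hsv.shape[:2],np.uint8);m[y0:y1,x0:x1]=cv2.inRange(hsv,np.array(lo),np.array(hi))[y0:y1,x0:x1]
    c,_=cv2.findContours(m,cv2.RETR_EXTERNAL,cv2.CHAIN_APPROX_NONE)
    return sorted([k for k in c if cv2.contourArea(k)>=amin],key=cv2.contourArea,reverse=True)
E
python3 - <<'E'
from h import *
im=ctrl.camera("top")
for nm,lo,hi,box,z in (("hood",(105,120,60),(125,255,255),(75,165,180,235),62),("handle",(8,150,150),(22,255,255),(205,175,260,215),98),("tip",(0,170,120),(6,255,255),(205,215,240,245),105)):
    for c in blobs(im,lo,hi,box,8)[:2]:
        r=cv2.minAreaRect(c);print(nm,cv2.contourArea(c),r)
        P=np.array([onz("top",p,z) for p in cv2.boxPoints(r)]);print(P.round(1).tolist(),"mean",P.mean(0).round(1))
i=im[160:260,70:270];cv2.imwrite("pics/t1.png",cv2.resize(i,(800,400),interpolation=cv2.INTER_CUBIC)[:,:,::-1])
E
```

```text
hood 2294.5 ((123.37895965576172, 199.04185485839844), (72.10877227783203, 34.579864501953125), 2.7263107299804688)
[[480.3, 428.7, 62.0], [570.4, 429.2, 62.0], [564.5, 244.4, 62.0], [473.8, 245.2, 62.0]] mean [522.3 336.9  62. ]
handle 72.0 ((226.5, 195.0), (12.0, 7.0), 90.0)
[[546.9, 76.3, 98.0], [547.2, 58.6, 98.0], [516.4, 57.9, 98.0], [516.1, 75.6, 98.0]] mean [531.7  67.1  98. ]
tip 41.5 ((223.5, 229.5), (7.0, 7.0), 90.0)
[[451.9, 80.7, 105.0], [452.1, 63.2, 105.0], [434.6, 62.7, 105.0], [434.4, 80.2, 105.0]] mean [443.2  71.7 105. ]
```

View pics/t1.png

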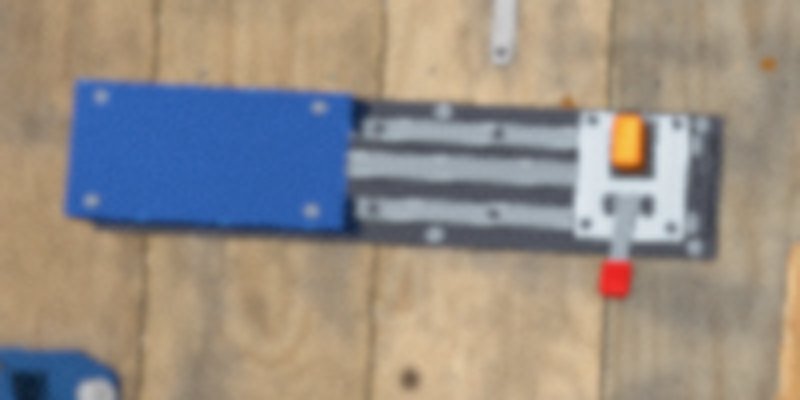

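The carriage is at the plate's open end. The handle is at about (532,67), the lever tip at (443,72), and the slide yaw is about -0.033. The tip is 88 mm from the handle across the rail and the hood measures 185×90, both consistent with the given sizes.

```bash
cat >> h.py <<'E'
from scipy.spatial.transform import Rotation as Ro
YAW=-0.034
def todo(x,y,z,yaw=YAW):
    s=ctrl.state();R=Ro.from_euler("xyz",s["tool_rot"]);G=Ro.from_euler("xyz",[np.pi,0,yaw])
    print("t",round(s["t"],2),"pos",s["position"].round(1),"d tool",R.inv().apply(np.array([x,y,z])-s["position"]).round(1),"rot",np.degrees((R.inv()*G).as_rotvec()).round(1),"F",np.array(s["wrist_force"]).round(1))
E
python3 -m jog '[521,-497,0,0,0,22.8,1,521,-497,0,0,0,22.8,1,521,-497,0,0,0,22.8,1,521,-497,0,0,0,22.8,1,521,-497,0,0,0,22.8,1,521,-497,0,0,0,22.8,1,521,-497,0,0,0,22.8,1,521,-497,0,0,0,22.8,1]' 40
python3 -c "
from h import *
todo(532,67,160)"
```

```text
t: 0.82
position: [366.4, -280.9, 231.0]
tool_rot: [-3.142, -0.0, -0.034]
wrist_force: [1.3, -0.2, 0.2]
finger_gap: 0.999
gripper_force: 0.0
t 0.82 pos [ 366.4 -280.9  231. ] d tool [ 153.7 -353.3   71.1] rot [-0. -0.  0.] F [ 1.3 -0.2  0.2]
```

```bash
python3 -m jog '[154,-353,30,0,0,0,1,154,-353,30,0,0,0,1,154,-353,30,0,0,0,1,154,-353,30,0,0,0,1,154,-353,30,0,0,0,1,154,-353,30,0,0,0,1,154,-353,30,0,0,0,1,154,-353,30,0,0,0,1]'
python3 - <<'E'
from h import *
todo(532,67,160)
E
```

```text
t: 1.48
position: [509.4, 19.4, 205.1]
tool_rot: [3.141, -0.0, -0.033]
wrist_force: [1.1, -1.0, 0.1]
finger_gap: 0.999
gripper_force: 0.0
t 1.48 pos [509.4  19.4 205.1] d tool [ 21.  -48.3  45.1] rot [ 0.  -0.   0.1] F [ 1.1 -1.   0.1]
```

```bash
python3 -m jog '[21,-48,20,0,0,0,1,21,-48,20,0,0,0,1,21,-48,45,0,0,0,1,21,-48,45,0,0,0,1,21,-48,45,0,0,0,1]'
python3 - <<'E'
from h import *
todo(532,67,66)
for n in("side","top"): cv2.imwrite(f"pics/{n}1.png",ctrl.camera(n)[:,:,::-1])
a=cv2.imread("pics/side1.png")[130:280,180:360];b=cv2.imread("pics/top1.png")[150:270,130:290]
cv2.imwrite("pics/c1.png",np.hstack([cv2.resize(a,(400,333)),cv2.resize(b,(400,333))]))
E
```

```text
t: 1.9
position: [530.2, 64.3, 158.6]
tool_rot: [3.141, 0.005, -0.033]
wrist_force: [0.7, 0.8, 1.1]
finger_gap: 1.0
gripper_force: 0.0
t 1.9 pos [530.2  64.3 158.6] d tool [ 2.2 -2.8 92.5] rot [0.  0.3 0.1] F [0.7 0.8 1.1]
```

View pics/c1.png

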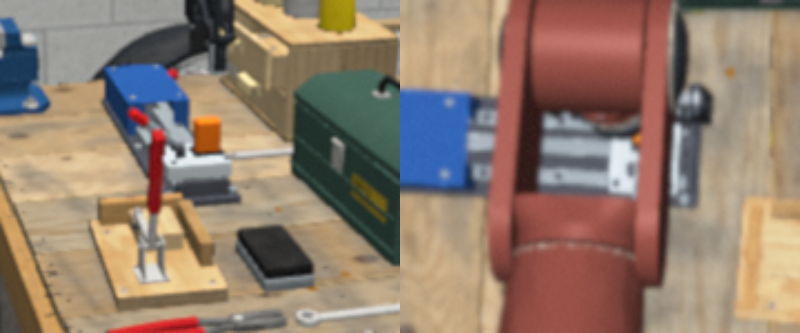

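In the crop, the side view has the handle clear at about (273,190) full-frame with its top near y=183, and the gripper above it. In the top view the arm hides the handle. I'll check the side ray against z=98, then go down.

```bash
python3 - <<'E'
from h import *
im=cv2.imread("pics/side1.png")[:,:,::-1].copy()
c=blobs(im,(6,150,120),(22,255,255),(255,170,300,215))[0];x,y,w,h=cv2.boundingRect(c);print(x,y,w,h,onz("side",(x+w/2,y+1.5),98).round(1))
E
python3 -m jog '[2,-3,25,0,0,0,1,2,-3,50,0,0,0,1,2,-3,75,0,0,0,1,2,-3,92,0,0,0,1,2,-3,92,0,0,0,1]'
```

```text
267 182 12 16 [531.3  59.9  98. ]
t: 2.42
position: [531.4, 66.5, 65.6]
tool_rot: [3.141, 0.006, -0.035]
wrist_force: [-0.4, -0.1, -0.4]
finger_gap: 1.0
gripper_force: 0.0
```

```bash
python3 -m jog '[0,0,0,0,0,0,0,0,0,0,0,0,0,0,0,0,0,0,0,0,0,0,0,0,0,0,0,0,0,0,0,0,0,0,0,0,0,0,0,0,0,0,0,0,0,0,0,0,0,0,0,0,0,0,0,0]' 40; python3 -c "
from h import *
todo(532,67,66);print(ctrl.state()['gripper_force'])"
```

```text
t: 3.08
position: [534.7, 69.1, 70.0]
tool_rot: [-3.138, -0.002, -0.033]
wrist_force: [-0.3, 7.7, 3.2]
finger_gap: 0.221
gripper_force: 41.5
t 3.08 pos [534.7  69.1  70. ] d tool [-2.7  2.3  4. ] rot [-0.2 -0.1  0. ] F [-0.3  7.7  3.2]
41.46731078624725
```

Gripped: gap 0.22 is about 19 mm, matching the 20 mm handle. Now push along the rail (tool -y).

```bash
python3 -m jog '[0,-3,0,0,0,0,0,0,-6,0,0,0,0,0,0,-9,0,0,0,0,0,0,-12,0,0,0,0,0,0,-15,0,0,0,0,0,0,-18,0,0,0,0,0,0,-21,0,0,0,0,0,0,-21,0,0,0,0,0]' 60; python3 -m jog '[0,-2,0,0,0,0,0,0,-4,0,0,0,0,0,0,-6,0,0,0,0,0,0,-8,0,0,0,0,0,0,-10,0,0,0,0,0,0,-12,0,0,0,0,0,0,-14,0,0,0,0,0,0,-14,0,0,0,0,0]'
```

```text
t: 3.75
position: [535.4, 88.2, 70.1]
tool_rot: [3.141, -0.002, -0.033]
wrist_force: [-2.8, -1.0, 6.8]
finger_gap: 0.219
gripper_force: 60.3
t: 4.42
position: [535.9, 102.0, 70.1]
tool_rot: [3.14, -0.002, -0.033]
wrist_force: [-2.1, -3.1, 6.3]
finger_gap: 0.224
gripper_force: 60.3
```

Broken free after about 33 mm; drag is now about 3 N. On to about 50 mm, then short steps.

```bash
python3 -m jog '[0,-3,0,0,0,0,0,0,-6,0,0,0,0,0,0,-9,0,0,0,0,0,0,-12,0,0,0,0,0,0,-15,0,0,0,0,0,0,-17,0,0,0,0,0,0,-17,0,0,0,0,0]'; python3 -m jog '[0,-1,0,0,0,0,0,0,-2,0,0,0,0,0,0,-3,0,0,0,0,0,0,-4,0,0,0,0,0,0,-5,0,0,0,0,0,0,-5,0,0,0,0,0]'
```

```text
t: 5.0
position: [536.5, 119.1, 70.1]
tool_rot: [3.141, -0.002, -0.033]
wrist_force: [-2.2, -2.1, 5.9]
finger_gap: 0.222
gripper_force: 60.2
t: 5.5
position: [536.6, 123.8, 70.1]
tool_rot: [3.14, -0.002, -0.033]
wrist_force: [-1.5, -2.9, 6.0]
finger_gap: 0.229
gripper_force: 60.3
```

```bash
cat > ok.py <<'E'
from plant import ctrl
import sys
s=ctrl.state();f=s["wrist_force"][1];print(round(s["t"],2),s["position"].round(1),"Fy",round(f,1));sys.exit(f<-5)
E
python3 -m jog '[0,-1.5,0,0,0,0,0,0,-3,0,0,0,0,0,0,-4.5,0,0,0,0,0,0,-5,0,0,0,0,0,0,-5,0,0,0,0,0]' >/dev/null; python3 ok.py && python3 -m jog '[0,-1.5,0,0,0,0,0,0,-3,0,0,0,0,0,0,-4.5,0,0,0,0,0,0,-5,0,0,0,0,0,0,-5,0,0,0,0,0]' >/dev/null; python3 ok.py && python3 -m jog '[0,-1.5,0,0,0,0,0,0,-3,0,0,0,0,0,0,-4.5,0,0,0,0,0,0,-5,0,0,0,0,0,0,-5,0,0,0,0,0]' >/dev/null; python3 ok.py
```

```text
5.92 [536.8 128.8  70.1] Fy -3.9
5.92 [536.8 128.8  70.1] Fy -3.9
5.92 [536.8 128.8  70.1] Fy -3.9False
False
False
```

```bash
sed -i 's/sys.exit(f<-5)/sys.exit(int(f<-5))/' ok.py
python3 -m jog '[0,-1.5,0,0,0,0,0,0,-3,0,0,0,0,0,0,-4.5,0,0,0,0,0,0,-5,0,0,0,0,0,0,-5,0,0,0,0,0]' >/dev/null; python3 ok.py && python3 -m jog '[0,-1.5,0,0,0,0,0,0,-3,0,0,0,0,0,0,-4.5,0,0,0,0,0,0,-5,0,0,0,0,0,0,-5,0,0,0,0,0]' >/dev/null && python3 ok.py && python3 -m jog '[0,-1.5,0,0,0,0,0,0,-3,0,0,0,0,0,0,-4.5,0,0,0,0,0,0,-5,0,0,0,0,0,0,-5,0,0,0,0,0]' >/dev/null && python3 ok.py
```

```text
6.33 [537.  133.8  70.1] Fy -3.6
6.75 [537.2 138.8  70.1] Fy -2.6
7.17 [537.4 143.8  70.1] Fy -3.3
```

```bash
python3 -m jog '[0,-1.5,0,0,0,0,0,0,-3,0,0,0,0,0,0,-4.5,0,0,0,0,0,0,-5,0,0,0,0,0,0,-5,0,0,0,0,0]' >/dev/null; python3 ok.py && python3 -m jog '[0,-1.5,0,0,0,0,0,0,-3,0,0,0,0,0,0,-4.5,0,0,0,0,0,0,-5,0,0,0,0,0,0,-5,0,0,0,0,0]' >/dev/null && python3 ok.py && python3 -m jog '[0,-1.5,0,0,0,0,0,0,-3,0,0,0,0,0,0,-4.5,0,0,0,0,0,0,-5,0,0,0,0,0,0,-5,0,0,0,0,0]' >/dev/null && python3 ok.py && python3 -m jog '[0,-1.5,0,0,0,0,0,0,-3,0,0,0,0,0,0,-4.5,0,0,0,0,0,0,-5,0,0,0,0,0,0,-5,0,0,0,0,0]' >/dev/null && python3 ok.py
```

```text
7.58 [537.5 148.8  70.1] Fy -3.0
8.0 [537.7 153.8  70.1] Fy -3.9
8.42 [537.9 158.8  70.1] Fy -2.8
8.83 [538.1 163.8  70.1] Fy -3.3
```

```bash
python3 -m jog '[0,-1.5,0,0,0,0,0,0,-3,0,0,0,0,0,0,-4.5,0,0,0,0,0,0,-5,0,0,0,0,0,0,-5,0,0,0,0,0]' >/dev/null; python3 ok.py && python3 -m jog '[0,-1.5,0,0,0,0,0,0,-3,0,0,0,0,0,0,-4.5,0,0,0,0,0,0,-5,0,0,0,0,0,0,-5,0,0,0,0,0]' >/dev/null && python3 ok.py && python3 -m jog '[0,-1.5,0,0,0,0,0,0,-3,0,0,0,0,0,0,-4.5,0,0,0,0,0,0,-5,0,0,0,0,0,0,-5,0,0,0,0,0]' >/dev/null && python3 ok.py && python3 -m jog '[0,-1.5,0,0,0,0,0,0,-3,0,0,0,0,0,0,-4.5,0,0,0,0,0,0,-5,0,0,0,0,0,0,-5,0,0,0,0,0]' >/dev/null && python3 ok.py
```

```text
9.25 [538.2 168.8  70.1] Fy -2.8
9.67 [538.4 173.8  70.1] Fy -2.8
10.08 [538.5 177.7  70.1] Fy -8.0
```

Stop met at y≈176 (Fy -8 N). Press 3 mm more and hold.

```bash
python3 -m jog '[0,-1,0,0,0,0,0,0,-2,0,0,0,0,0,0,-3,0,0,0,0,0,0,-3,0,0,0,0,0,0,-3,0,0,0,0,0,0,-3,0,0,0,0,0]'
```

```text
t: 10.58
position: [538.6, 179.6, 70.2]
tool_rot: [3.136, -0.002, -0.033]
wrist_force: [-2.8, -12.1, 8.1]
finger_gap: 0.221
gripper_force: 60.4
```

```bash
python3 -m jog '[0,0,0,0,0,0,0.4,0,0,0,0,0,0,0.6,0,0,0,0,0,0,0.8,0,0,0,0,0,0,1,0,0,0,0,0,0,1,0,0,0,0,0,0,1,0,0,0,0,0,0,1]'; python3 -m jog '[0,0,-30,0,0,0,1,0,0,-60,0,0,0,1,0,0,-90,0,0,0,1,0,0,-120,0,0,0,1,0,0,-120,0,0,0,1]';  python3 -m jog '[-100,0,0,0,0,0,1,-200,0,0,0,0,0,1,-200,0,0,0,0,0,1,-200,0,0,0,0,0,1,-200,0,0,0,0,0,1,-200,0,0,0,0,0,0]'
python3 - <<'E'
from h import *
for n in("side","top"): cv2.imwrite(f"pics/{n}2.png",ctrl.camera(n)[:,:,::-1])
im=cv2.imread("pics/top2.png")[:,:,::-1].copy()
for nm,lo,hi,box,z in (("handle",(8,150,150),(22,255,255),(140,175,260,215),98),("tip",(0,170,120),(6,255,255),(140,215,240,245),105)):
    for c in blobs(im,lo,hi,box,8)[:2]:
        r=cv2.boundingRect(c);print(nm,r,onz("top",(r[0]+r[2]/2-.5,r[1]+r[3]/2-.5),z).round(1))
a=cv2.imread("pics/side2.png")[130:280,180:360];b=cv2.imread("pics/top2.png")[150:270,100:260]
cv2.imwrite("pics/c2.png",np.hstack([cv2.resize(a,(400,333)),cv2.resize(b,(400,333))]))
E
```

```text
t: 11.17
position: [537.5, 182.5, 68.3]
tool_rot: [-3.142, 0.0, -0.033]
wrist_force: [-0.1, 0.6, 0.0]
finger_gap: 1.0
gripper_force: 0.0
t: 11.58
position: [541.4, 183.2, 196.5]
tool_rot: [-3.139, -0.012, -0.033]
wrist_force: [1.2, 0.8, 1.4]
finger_gap: 1.002
gripper_force: 0.0
t: 12.08
position: [333.1, 189.1, 187.1]
tool_rot: [-3.141, 0.001, -0.03]
wrist_force: [1.4, -0.9, 0.1]
finger_gap: 0.884
gripper_force: 0.0
handle (181, 187, 8, 13) [535.2 173.3  98. ]
tip (177, 224, 7, 8) [447.  180.2 105. ]
```

View pics/c2.png

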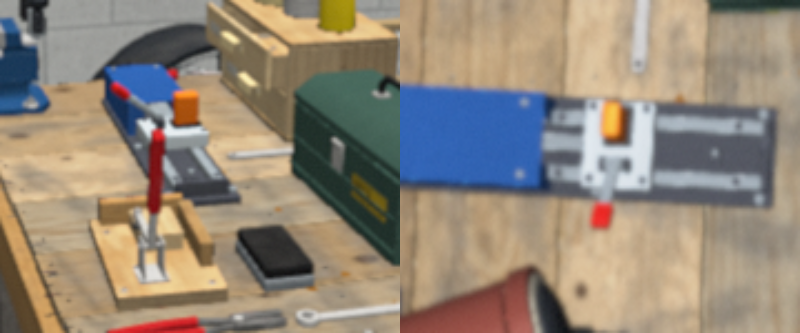

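The carriage is near the hood, lever still up. The handle is at (185,193) in the top picture, or (535,174) world; the lever tip is at (180,228), or (447,180) world. Next, move the shut fingers over the tip.

```bash
python3 -c "
from h import *
todo(437,180,150)"; python3 -m jog '[0,0,0,0,0,0,0,0,0,0,0,0,0,0,0,0,0,0,0,0,0,0,0,0,0,0,0,0,0,0,0,0,0,0,0,0,0,0,0,0,0,0]'; python3 -c "
from h import *
todo(437,180,150)"
```

```text
t 12.18 pos [337.1 189.1 188.3] d tool [100.1   5.9  38.5] rot [-0.  -0.1  0.1] F [-0.7 -0.8  0.2]
t: 12.68
position: [338.0, 188.8, 188.2]
tool_rot: [3.141, 0.001, -0.034]
wrist_force: [0.3, -0.1, -0.0]
finger_gap: 0.0
gripper_force: 0.0
t 12.68 pos [338.  188.8 188.2] d tool [99.3  5.5 38.1] rot [0. 0. 0.] F [ 0.3 -0.1 -0. ]
```

```bash
python3 -m jog '[35,2,0,0,0,0,0,70,4,20,0,0,0,0,99,5.5,38,0,0,0,0,99,5.5,38,0,0,0,0,99,5.5,38,0,0,0,0,99,5.5,38,0,0,0,0]'; python3 -m jog '[0,0,8,0,0,0,0,0,0,16,0,0,0,0,0,0,24,0,0,0,0,0,0,32,0,0,0,0,0,0,40,0,0,0,0,0,0,44,0,0,0,0,0,0,44,0,0,0,0]'
python3 - <<'E'
from h import *
todo(437,180,72)
a=ctrl.camera("side")[:,:,::-1][150:230,200:300]
cv2.imwrite("pics/c3.png",cv2.resize(a,(750,600),interpolation=cv2.INTER_CUBIC))
E
```

```text
t: 13.18
position: [436.2, 180.2, 150.4]
tool_rot: [3.142, 0.001, -0.033]
wrist_force: [-0.6, -0.1, -0.6]
finger_gap: 0.001
gripper_force: 0.0
t: 13.77
position: [435.5, 180.0, 105.0]
tool_rot: [3.141, 0.002, -0.033]
wrist_force: [0.3, 0.1, 0.5]
finger_gap: -0.0
gripper_force: 0.0
t 13.77 pos [435.5 180.  105. ] d tool [ 1.5 -0.  33. ] rot [0.  0.1 0.1] F [0.3 0.1 0.5]
```

View pics/c3.png

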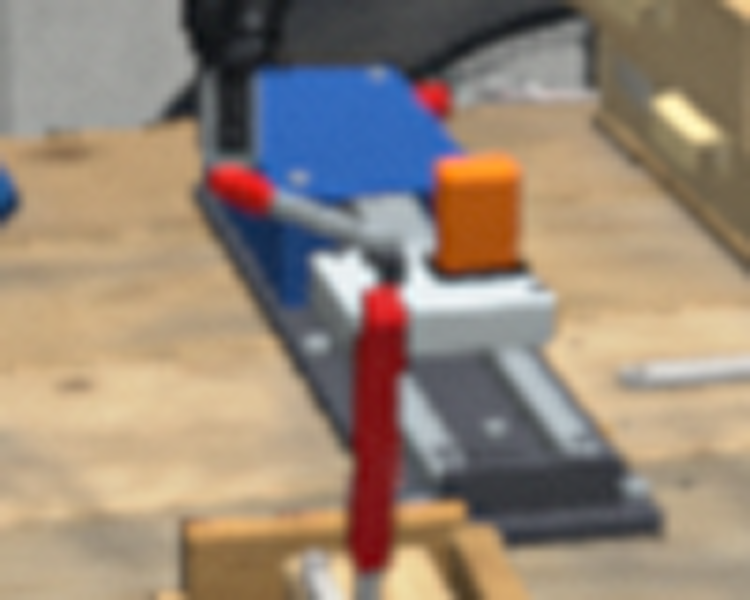

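The fingers seem just behind the tip (red end at crop (240,187), full frame (232,175)), with no contact force yet. I'll triangulate the tip against the TCP.

```bash
python3 - <<'E'
from h import *
def tri(a,b):
    (o,d),(p,e)=ray("side",a),ray("top",b)
    k=np.linalg.lstsq(np.c_[d,-e],p-o,rcond=None)[0]
    A,B=o+k[0]*d,p+k[1]*e;print(((A+B)/2).round(1),"gap",np.linalg.norm(A-B).round(1))
im=cv2.imread("pics/side2.png")[:,:,::-1].copy()
for c in blobs(im,(0,150,100),(8,255,255),(215,160,245,185),8): 
    r=cv2.boundingRect(c);print(r);tri((r[0]+r[2]/2-.5,r[1]+r[3]/2-.5),(180,227.5))
tri((273,188),(226.5,195))
m=ctrl.camera_model("side");T=m["world_to_cam"];f=210/np.tan(np.radians(m["vfov"]/2))
for P in((435.5,180,105),(447,180,105),(447,175,105)):
    c=T@np.array([*P,1]);p=c[:2]/c[2];p=p*(1+m["k1"]*(p@p))*f+[m["cx"],m["cy"]];print(P,p.round(1))
E
```

```text
[534.3  68.9  81.1] gap 0.7
(435.5, 180, 105) [229.7 170.7]
(447, 180, 105) [233.5 170.4]
(447, 175, 105) [233.9 170.9]
```

```bash
python3 - <<'E'
from h import *
def tri(a,b):
    (o,d),(p,e)=ray("side",a),ray("top",b)
    k=np.linalg.lstsq(np.c_[d,-e],p-o,rcond=None)[0]
    A,B=o+k[0]*d,p+k[1]*e;print(((A+B)/2).round(1),"gap",np.linalg.norm(A-B).round(1))
im=ctrl.camera("side");hsv=cv2.cvtColor(im,cv2.COLOR_RGB2HSV)
m=((hsv[...,0]<8)|(hsv[...,0]>170))&(hsv[...,1]>130)&(hsv[...,2]>90)
y,x=np.nonzero(m[165:185,220:243]);print(len(x),x.min()+220,x.max()+220,y.min()+165,y.max()+165,x.mean()+220,y.mean()+165)
tri((x.mean()+220,y.mean()+165),(180,227.5))
E
```

```text
39 228 235 172 177 231.51282051282053 174.43589743589743
[444.9 183.7  91.4] gap 6.0
```

The red end has moved from (234,171.5) to (231.5,174.4), down and outward, so the fingers are on it and it is turning. Press on.

```bash
python3 -m jog '[0,0,4,0,0,0,0,0,0,8,0,0,0,0,0,0,12,0,0,0,0,0,0,16,0,0,0,0,0,0,20,0,0,0,0,0,0,24,0,0,0,0,0,0,28,0,0,0,0,0,0,28,0,0,0,0]'; python3 -m jog '[0,0,1,0,0,0,0,0,0,2,0,0,0,0,0,0,3,0,0,0,0,0,0,4,0,0,0,0,0,0,5,0,0,0,0,0,0,5,0,0,0,0,0,0,5,0,0,0,0]'
```

```text
t: 14.53
position: [435.9, 180.0, 77.3]
tool_rot: [3.141, 0.001, -0.033]
wrist_force: [0.2, -0.3, -0.6]
finger_gap: 0.001
gripper_force: 0.0
t: 15.12
position: [436.5, 180.1, 73.3]
tool_rot: [-3.142, -0.0, -0.033]
wrist_force: [-0.0, 0.8, 0.4]
finger_gap: -0.0
gripper_force: 0.0
```

```bash
python3 - <<'E'
from h import *
a=ctrl.camera("side")[:,:,::-1][150:230,200:300]
cv2.imwrite("pics/c4.png",cv2.resize(a,(750,600),interpolation=cv2.INTER_CUBIC))
E
```

```text
(no output)
```

View pics/c4.png

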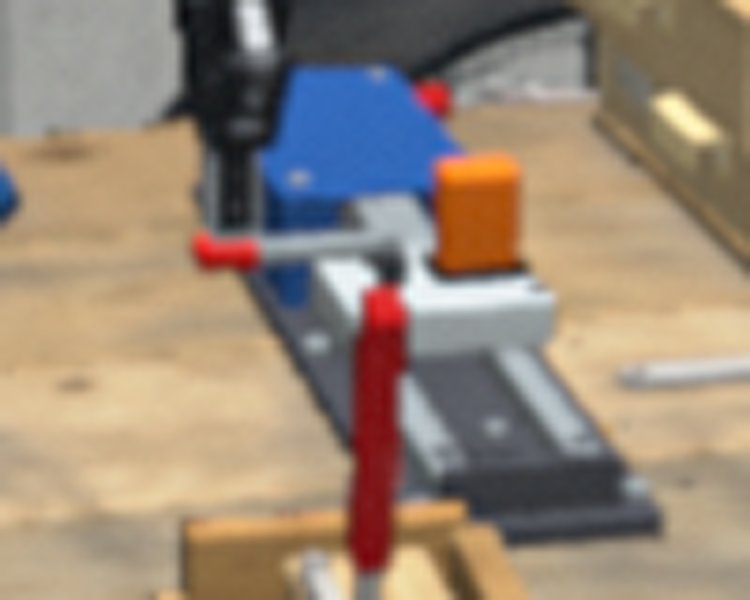

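The red end, at crop (228,250), is nearly level under the fingers. Press a little more until force builds.

```bash
python3 -m jog '[0,0,1,0,0,0,0,0,0,2,0,0,0,0,0,0,3,0,0,0,0,0,0,3,0,0,0,0,0,0,3,0,0,0,0]';
```

```text
t: 15.58
position: [436.5, 180.2, 71.7]
tool_rot: [3.141, 0.001, -0.033]
wrist_force: [-5.8, -1.5, 8.0]
finger_gap: 0.001
gripper_force: 4.6
```

It is against its own stop: 8 N at z=71.7, with level predicted at 72. Lift off and check.

```bash
python3 -m jog '[0,0,-20,0,0,0,0,0,0,-50,0,0,0,0,0,0,-80,0,0,0,0,-100,0,-80,0,0,0,0,-100,0,-80,0,0,0,0.5,-100,0,-80,0,0,0,1,-100,0,-80,0,0,0,1]'
python3 - <<'E'
from h import *
a=ctrl.camera("side")[:,:,::-1][150:230,200:300];t=ctrl.camera("top")
c=blobs(t,(8,150,150),(22,255,255),(140,175,260,215))[0];print(cv2.boundingRect(c))
cv2.imwrite("pics/c5.png",np.hstack([cv2.resize(a,(400,320)),cv2.resize(t[150:270,110:260,::-1],(400,320))]))
E
```

```text
t: 16.17
position: [333.9, 183.6, 149.7]
tool_rot: [-3.141, 0.0, -0.031]
wrist_force: [0.1, 0.2, -0.4]
finger_gap: 0.421
gripper_force: 0.0
(181, 187, 8, 13)
```

View pics/c5.png

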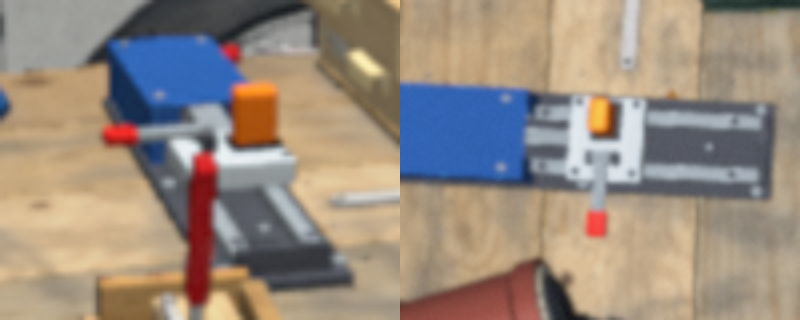

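The lever lies level, with its red end at crop (120,134) in the side view. The handle is unmoved at (181,187,8,13), and the gripper is clear and open. Handing in.

```bash
python3 -c "
from plant import ctrl
print(ctrl.close_job())"
```

```text
the job is handed in; nothing more can be done
None
```

The carriage broke free and was run gently onto the end stop, the lever is pressed down level, the gripper has let go and the tools were left alone; the job is handed in at about 16 s, but no verdict was returned.

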